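# Put the right lid on each bolt tin

### The arm

A 6-joint arm with a two-finger parallel gripper is mounted at the origin on a cart in front of the work surface, level with it; the furniture and walls round the work are solid. World frame = base frame: x ahead of the robot, y to its left, z up, the work surface at z = 0. Lengths are in mm, angles in rad, forces in N, time in s.
With the tool pointing down it reaches from about 350 to 850 mm from the base axis. Payload 8.1 kg.
Tool frame: the origin (TCP) lies on the centre line of the jaws, within the pads' length; the fingertips stand 22 mm ahead of it and the grasp point (between the pads) lies 3 mm ahead of it (robot.tips_ahead is the distance from the TCP to the fingertips, in mm); z points along the fingers, y is the direction in which the jaws open and shut (so a half turn about z gives the same grasp; the last joint's range is limited). The gripper opens to 85 mm and grips with 20 to 120 N. Pads are 22 mm wide; open, the fingers measure 114 mm over their backs; the gripper's body (76 mm by 85 mm) begins 54 mm behind the grasp point. The pads swing forward as they close: fully open they stand 13 mm farther back than shut.
Start: joints at [1.253, 0.13, 1.488, -0, 1.523, -0.085], TCP at [138.399, 583.825, 253.292] pointing down, gripper open.
Joint ranges: [-2.96, 2.96], [-0.89, 2.26], [0.02, 2.5], [-1.34, 4.48], [0, 2.73], [-2.66, 2.66]. Speed limits (rad/s): [2.39, 2.39, 2.79, 3.14, 3.14, 3.14].

### API

Orientations are given as a 3x3 rotation matrix whose columns are the frame's x, y, z axes.
In Python, from plant import robot gives the robot as it stands. The module is installed in compiled form; this text tells all that it offers.
- The arm moves only by the tool servo_tool, never from a script. Its argument "steps" is a list of rows, each a list of 2 entries, a list of its own where there are three numbers: the shift along the world's x, y, z in cm, then the turn about the world's z in rad. In form: [[[dx, dy, dz], twist], ...]. A call has 1 to 8 rows; each row shifts and turns the commanded pose from where the row before left it; what a row does not reach is not made up. A row lasts 1/10 s, in which the tool goes at most 50 mm and 8.59 degrees, less where a joint would pass 70% of its speed; a pose out of reach is approached as far as the arm can. A call with a gripper value outside its range is refused whole. "grip" is the gripper's target within -1 to 1 (fully open at 1, half-way at 0, shut at -1), set as the call begins (left out, the last holds). The fingers move at their own pace and stop on an object; "force" is the grip in N (left out, the last holds). Time passes only in rows, so rows that do not move let the fingers close. It gives the time, the measured TCP pose, the force and the opening at its end, in the units of the state.
- robot.sense(): the state, without advancing time (a new reading comes with each control period).
- robot.capture(name): name is "scene" or "side" or "wrist"; returns a dict with "image" (420x560x3 uint8, red, green, blue), "intrinsics" (3x3 intrinsics, pixels), "k1" (the pictures are not rectified: a ray, as slopes to the right and down, at radius r is drawn at 1 + k1 r^2 times it, then the intrinsics apply), "origin" and "orientation" of the camera in the world. Camera axes: x right, y down, z forward; pixel columns grow to the right and rows downward; lengths in mm; the calibration is good to about 2 mm. A picture is of the moment at which its call begins. There is no depth.
- robot.finish_job(): hands the job in, once; it reports no verdict.
The state is a dict: "t": time; "qpos": joint angles; "dq": joint speeds; "joint_torque": joint torques, N m; "tcp_pos": TCP position; "ee_rot": TCP orientation; "force": force on the tool from outside, world axes, zero at the start; "ft_torque": the same for the moment, N m; "grip_width": finger opening in mm.
Only numpy, scipy, OpenCV 4.12 (cv2) and the standard library are available. Lean on these libraries where they do the work, as an engineer would, in place of code of your own. Each camera call takes 0.05 s, during which the arm holds its last target. There are 200 camera calls.

### The job

Two open tins of bolts, a larger and a smaller one, stand on the bench, and their two knobbed lids lie near them. Put each lid on the tin that it fits, so that it sits flat and fully down on the rim, and leave both tins standing where they are.

Things in the scene. Friction and masses are not known exactly. Their poses are not given: they have to be found in the camera images.
- tin_large: Larger open round steel tin with a few short bolts on its floor, 100 mm outside diameter, 50 mm tall, wall 3 mm (mouth 94 mm across), about 600 g, standing loose on the bench. Origin: centre of its underside; z points up, the rim is at z = 50 mm. With its lid seated the lid's flange lies on the rim and the lid's origin is at z = 41 mm of the tin.
- tin_small: Smaller open round steel tin with a few short bolts on its floor, 72 mm outside diameter, 42 mm tall, wall 3 mm (mouth 66 mm across), about 400 g, standing loose on the bench. Origin: centre of its underside; z points up, the rim is at z = 42 mm. With its lid seated the lid's flange lies on the rim and the lid's origin is at z = 33 mm of the tin.
- lid_large: Larger round steel lid with a dark wooden knob, lying knob up on the bench. From the bottom up: a round plug 84 mm across and 9 mm deep (its lowest 5 mm taper to 78 mm), a flat flange 108 mm across and 4 mm thick, and in the middle an upright cylindrical knob 24 mm across and 30 mm tall. Origin: centre of the plug's underside; z points up, so the flange's top is at z = 13 mm and the knob spans z = 13 to 43 mm.
- lid_small: Smaller round steel lid with a dark wooden knob, lying knob up on the bench. From the bottom up: a round plug 56 mm across and 9 mm deep (its lowest 5 mm taper to 50 mm), a flat flange 80 mm across and 4 mm thick, and in the middle an upright cylindrical knob 24 mm across and 30 mm tall. Origin: centre of the plug's underside; z points up, so the flange's top is at z = 13 mm and the knob spans z = 13 to 43 mm.
Mind the look-alikes: they are no part of the job. Leave any blue or purple look-alike of the lid_small alone.

How it is judged:
By the outcome, as a careful person would: the job done as asked, in the order asked, and still so for the second after the job is handed in, with the robot touching nothing.
It also fails if it takes over 61 s, if anything falls off the work surface, if the arm or the gripper's body presses on something with over 40 N, if the wrist force passes 120 N, or if a joint passes its speed limit or range.

## Working session

There is one attempt and no reset: what is moved stays moved. The work goes in short steps, Python scripts to look and compute and a tool call to move; the robot and the scene stay as the last step left them, time stands still between calls to the robot, and variables do not carry over. Pictures are saved under pics/ and viewed, about 8 in all and at most 12, crops included, and the job is handed in when it is done.

Besides the shell and the picture viewer there is one more tool, called by a JSON object that holds its "api" and its "payload", one argument or row to a line. servo_tool: Moves the arm, as the interface text tells. Its arguments: {"type":"object","properties":{"steps":{"type":"array"},"grip":{"type":"number"},"force":{"type":"number"}},"required":["steps"]}

```bash
mkdir -p pics; cat > h.py <<'E'
from plant import robot
import numpy as np, cv2, pickle
def cap(n,tag):
    c=robot.capture(n); cv2.imwrite(f'pics/{tag}.png',c['image'][:,:,::-1]); pickle.dump(c,open(f'pics/{tag}.pkl','wb')); return c
def load(tag): return pickle.load(open(f'pics/{tag}.pkl','rb'))
def pt(c,u,v,z):
    K=np.array(c['intrinsics']);d=np.array([(u-K[0,2])/K[0,0],(v-K[1,2])/K[1,1]]);s=d.copy()
    for _ in range(20): s=d/(1+c['k1']*(s@s))
    r=np.array(c['orientation'])@np.array([*s,1]);o=np.array(c['origin'])
    return (o+r*(z-o[2])/r[2]).round(1)
def px(c,p):
    K=np.array(c['intrinsics']);q=np.array(c['orientation']).T@(np.array(p,float)-c['origin']);s=q[:2]/q[2]
    s=s*(1+c['k1']*(s@s)); return (K[:2,:2]@s+K[:2,2]).round(1)
E
python3 - <<'E'
from h import *
a=cap('scene','s0');b=cap('side','d0');w=cap('wrist','w0')
for c in(a,b,w): print(np.array(c['origin']).round(),np.array(c['orientation']).round(2).tolist(),c['k1'])
s=robot.sense();print(s['t'],s['force'],s['grip_width'],np.array(s['ee_rot']).round(3).tolist())
im=np.vstack([np.hstack([a['image'],b['image']])])
cv2.imwrite('pics/m0.png',cv2.resize(im,(800,300),interpolation=cv2.INTER_AREA)[:,:,::-1])
E
```

```text
[  55. -553.  584.] [[0.76, -0.41, 0.51], [-0.65, -0.46, 0.61], [-0.01, -0.79, -0.61]] -0.06878575405224899
[ 587. -751.  611.] [[1.0, 0.05, -0.06], [0.08, -0.61, 0.79], [0.0, -0.79, -0.61]] 0.016865895323377504
[ 58. 602. 373.] [[0.23, 0.92, 0.31], [0.97, -0.22, -0.08], [-0.0, 0.32, -0.95]] -0.010247989126806275
0.15 [-0.40734409  0.10589462  0.03312286] 85.47190646373517 [[-0.973, 0.231, -0.0], [0.231, 0.973, -0.001], [0.0, -0.001, -1.0]]
```

View pics/s0.png

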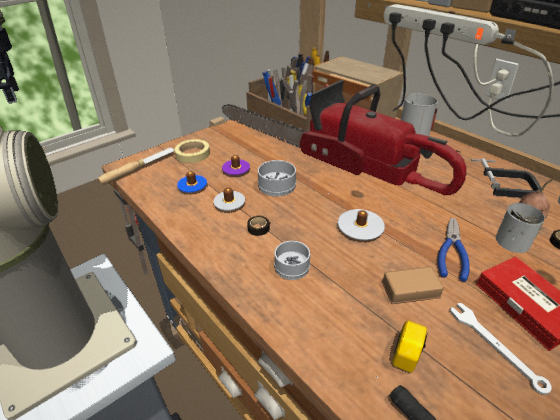

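View pics/d0.png

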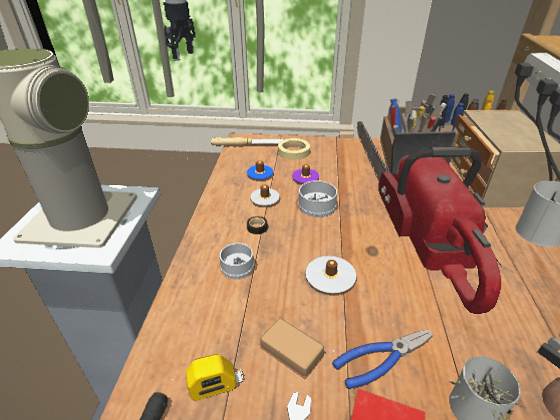

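Candidates for lid_small: silver at scene (229,200), blue (192,183) and purple (236,167). By description, silver is the one. lid_large is the silver lid at (361,225). The tins are at (277,178), large, and (292,260), small.

```bash
python3 - <<'E'
from h import *
a=load('s0');b=load('d0')
P={'lidL':((361,227),(331,275),13,54),'lidS':((229,202),(265,197),13,40),'tinL':((277,170),(318,190),50,50),'tinS':((292,251),(236,252),42,36),'blue':((192,184),(260,173),13,40),'purple':((236,169),(306,176),13,40),'roll':((258,226),(257,223),15,0)}
ims=[a['image'].copy(),b['image'].copy()]
for k,(p,q,z,r) in P.items():
    A,B=pt(a,*p,z),pt(b,*q,z);m=(A+B)/2;print(k,A,B,'reach',np.hypot(*m[:2]).round(), 'theta',np.arctan2(m[1],m[0]).round(2))
    for c,im in zip((a,b),ims):
        for t in np.linspace(0,6.28,40):
            u=px(c,m+[r*np.cos(t),r*np.sin(t),0]); cv2.circle(im,tuple(int(x) for x in u.round()),0,(0,255,0),-1)
x=np.hstack([cv2.resize(ims[0][140:290,165:395],None,fx=2,fy=2),]); y=cv2.resize(ims[1][150:300,205:375],None,fx=2,fy=2)
cv2.imwrite('pics/m1.png',np.hstack([x,y])[:,:,::-1])
E
```

```text
lidL [ 627.6 -166.9   13. ] [ 638.5 -164.4   13. ] reach 654.0 theta -0.26
lidS [456.8 111.8  13. ] [463.5 113.7  13. ] reach 474.0 theta 0.24
tinL [604.8 100.3  50. ] [605.2 104.1  50. ] reach 614.0 theta 0.17
tinS [ 436.7 -142.4   42. ] [ 432.7 -141.5   42. ] reach 457.0 theta -0.32
blue [428.8 243.8  13. ] [433.4 237.4  13. ] reach 494.0 theta 0.51
purple [560.6 226.3  13. ] [570.2 232.1  13. ] reach 610.0 theta 0.39
roll [452.4 -10.3  15. ] [458.   -3.7  15. ] reach 455.0 theta -0.02
```

View pics/m1.png

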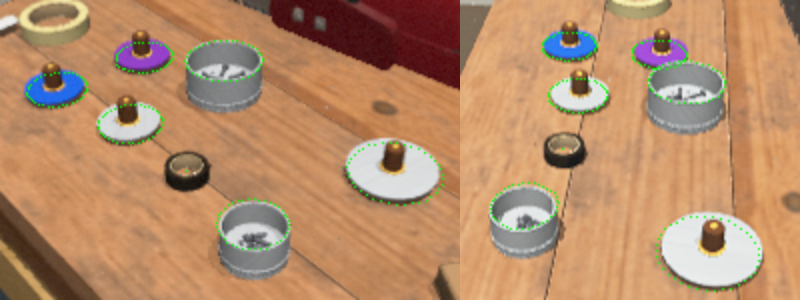

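Pixels, heights and sizes agree to a few mm. I'll set out for the silver small lid.

{"api": "servo_tool", "payload": {
  "steps": [
    [[2.5, -3.6, 0], 0],
    [[2.5, -3.6, 0], 0],
    [[2.5, -3.6, 0], 0],
    [[2.5, -3.6, 0], 0],
    [[2.5, -3.6, 0], 0],
    [[2.5, -3.6, 0], 0],
    [[2.5, -3.6, 0], 0],
    [[2.5, -3.6, 0], 0]
  ],
  "grip": 0.2
}}

```text
t: 0.95
tcp_pos: [338.9, 294.2, 253.2]
ee_rot: [[-0.973, 0.23, 0.0], [0.23, 0.973, 0.0], [-0.0, 0.0, -1.0]]
force: [0.7, 0.5, 0.1]
grip_width: 51.2
```

{"api": "servo_tool", "payload": {
  "steps": [
    [[2.5, -3.6, -1.5], 0],
    [[2.5, -3.6, -1.5], 0],
    [[2.5, -3.6, -1.5], 0],
    [[2.5, -3.6, -1.5], 0],
    [[2.2, -3.9, -1.5], 0],
    [[0, 0, 0], 0],
    [[0, 0, 0], 0]
  ]
}}

```text
t: 1.65
tcp_pos: [460.1, 111.9, 177.5]
ee_rot: [[-0.972, 0.233, -0.002], [0.233, 0.972, 0.0], [0.002, -0.0, -1.0]]
force: [0.4, 0.4, 0.0]
grip_width: 50.9
```

```bash
python3 - <<'E'
from h import *
c=cap('wrist','w1');s=robot.sense();print(s['t'],s['tcp_pos'],s['grip_width'],s['qpos'],s['force'])
im=c['image'].copy()
for z,r in((13,40),(43,12)):
  for t in np.linspace(0,6.28,40):
    u=px(c,[460+r*np.cos(t),113+r*np.sin(t),z]); cv2.circle(im,tuple(int(x) for x in u),1,(0,255,0),-1)
cv2.imwrite('pics/w1m.png',im[:,:,::-1])
E
```

```text
1.7 [460.15058702 112.83761695 178.15245269] 51.46018029976131 [ 1.31877923e-01 -1.68139609e-01  1.92149174e+00  4.44481598e-04
  1.38899913e+00 -1.20509090e+00] [0.38017337 0.09968745 0.74114424]
```

View pics/w1m.png

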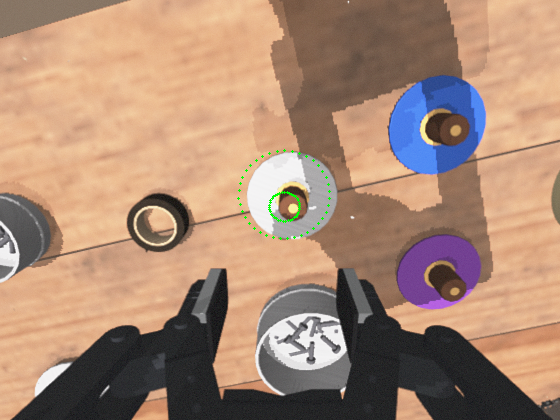

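The wrist view shows the silver small lid with flange centre at (292,195) and knob top at (292,208), 6–7 px right of my prediction. Blue is at (437,124) and purple at (438,271), both clear of it.

```bash
python3 - <<'E'
from h import *
c=load('w1')
print(pt(c,292,195,13),pt(c,292,208,43)); print('grasp pt px at jaws',px(c,[460,113,175]))
E
```

```text
[460.3 119.9  13. ] [462.2 118.5  43. ]
grasp pt px at jaws [286.9 301.9]
```

{"api": "servo_tool", "payload": {
  "steps": [
    [[0.1, 0.4, -4], 0],
    [[0, 0, -4], 0],
    [[0, 0, -3], 0],
    [[0, 0, -1.6], 0],
    [[0, 0, -1], 0],
    [[0, 0, 0], 0],
    [[0, 0, 0], 0]
  ]
}}

```text
t: 2.4
tcp_pos: [462.0, 117.6, 43.4]
ee_rot: [[-0.973, 0.23, 0.002], [0.23, 0.973, 0.0], [-0.001, 0.001, -1.0]]
force: [-0.5, 0.4, 1.4]
grip_width: 51.0
```

{"api": "servo_tool", "payload": {
  "steps": [
    [[0, 0, 0], 0],
    [[0, 0, 0], 0],
    [[0, 0, 0], 0],
    [[0, 0, 0], 0],
    [[0, 0, 0], 0],
    [[0, 0, 0], 0],
    [[0, 0, 0], 0],
    [[0, 0, 0], 0]
  ],
  "grip": -1,
  "force": 50
}}

```text
t: 3.2
tcp_pos: [462.7, 117.1, 43.9]
ee_rot: [[-0.973, 0.231, 0.003], [0.231, 0.973, 0.001], [-0.002, 0.001, -1.0]]
force: [-2.5, 1.3, 6.2]
grip_width: 22.1
```

{"api": "servo_tool", "payload": {
  "steps": [
    [[0, 0, 1], 0],
    [[0, 0, 2], 0],
    [[0, 0, 3], 0],
    [[0, 0, 3], 0],
    [[0, 0, 3], 0],
    [[0, 0, 0], 0],
    [[0, 0, 0], 0]
  ]
}}

```text
t: 3.9
tcp_pos: [462.1, 116.8, 163.6]
ee_rot: [[-0.973, 0.231, 0.003], [0.231, 0.973, 0.0], [-0.002, 0.001, -1.0]]
force: [-0.4, -0.4, -1.9]
grip_width: 21.9
```

```bash
python3 - <<'E'
from h import *
c=cap('wrist','w2')
E
```

```text
(no output)
```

View pics/w2.png

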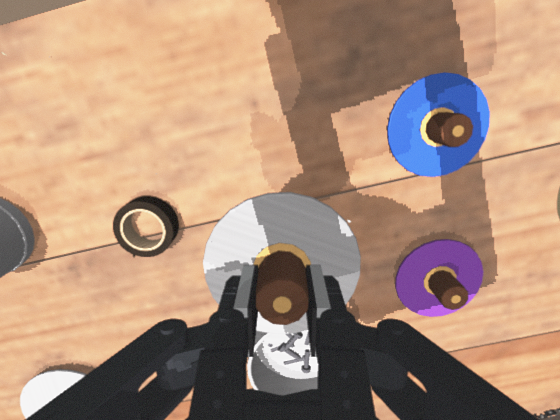

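The lid is held level: flange spans u 204–360 with its top edge at v 193, and the knob top is at (282,306). Next I'll work out where it sits relative to the TCP.

```bash
python3 - <<'E'
from h import *
c=load('w2')
from scipy.optimize import minimize
t=np.linspace(0,6.283,181)
def ext(x,y,z,tx=0,r=40):
    p=np.array([px(c,[x+r*np.cos(a),y+r*np.sin(a),z]) for a in t]);return p[:,0].min(),p[:,0].max(),p[:,1].min()
for z in(130,132,134): print(z,ext(462.1,116.8,z))
f=lambda q:np.sum((np.array(ext(q[0],q[1],132))-[204,360,193])**2)
r=minimize(f,[462,117],method='Nelder-Mead');print(r.x,r.fun,pt(c,282,306,163))
E
```

```text
130 (np.float64(205.6), np.float64(362.1), np.float64(192.4))
132 (np.float64(204.8), np.float64(363.0), np.float64(193.5))
134 (np.float64(203.9), np.float64(363.9), np.float64(194.7))
[461.641461 115.995169] 2.439999999999973 [462.2 115.8 163. ]
```

{"api": "servo_tool", "payload": {
  "steps": [
    [[0.6, -4.3, 0], 0],
    [[0.6, -4.3, 0], 0],
    [[0.6, -4.3, 0], 0],
    [[0.6, -4.3, 0], 0],
    [[0.6, -4.3, 0], 0],
    [[0.6, -4.3, 0], 0],
    [[0, 0, 0], 0],
    [[0, 0, 0], 0]
  ]
}}

```text
t: 4.75
tcp_pos: [496.2, -141.8, 160.5]
ee_rot: [[-0.972, 0.233, -0.003], [0.233, 0.972, 0.001], [0.003, 0.001, -1.0]]
force: [-0.1, -0.1, -1.0]
grip_width: 22.4
```

```bash
python3 - <<'E'
from h import *
c=cap('wrist','w3');s=robot.sense();print(s['t'],s['tcp_pos'],s['grip_width'])
im=c['image'].copy()
for a in np.linspace(0,6.283,60):
    u=px(c,[435+36*np.cos(a),-142+36*np.sin(a),42]); cv2.circle(im,tuple(int(x) for x in u),1,(0,255,0),-1)
    u=px(c,[630-3+54*np.cos(a),-166+54*np.sin(a),13]); cv2.circle(im,tuple(int(x) for x in u),1,(255,0,0),-1)
cv2.imwrite('pics/w3m.png',im[:,:,::-1])
E
```

```text
4.8 [ 496.29425543 -140.8524526   160.64946678] 22.26995738885178
```

View pics/w3m.png

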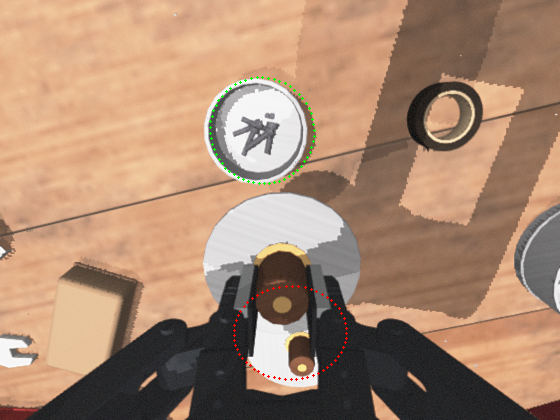

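Tin rim spans u 206–311, v 77–184, so its centre is about (258.5,130.5). That is some 4 px left of the prediction.

```bash
python3 - <<'E'
from h import *
c=load('w3')
from scipy.optimize import minimize
t=np.linspace(0,6.283,91)
def ext(x,y):
    p=np.array([px(c,[x+36*np.cos(a),y+36*np.sin(a),42]) for a in t]);return *p.min(0),*p.max(0)
print(ext(435,-142))
r=minimize(lambda q:np.sum((np.array(ext(*q))-[206,77,311,184])**2),[435,-142],method='Nelder-Mead');print(r.x,r.fun)
g=cv2.resize(c['image'][65:200,190:330],None,fx=4,fy=4,interpolation=cv2.INTER_CUBIC)
for a in t:
    u=px(c,[*(r.x+36*np.array([np.cos(a),np.sin(a)])),42]);cv2.circle(g,(int((u[0]-190)*4+2),int((u[1]-65)*4+2)),1,(0,255,0),-1)
cv2.imwrite('pics/w3c.png',g[:,:,::-1])
E
```

```text
(np.float64(210.3), np.float64(77.6), np.float64(314.1), np.float64(183.8))
[ 434.26063916 -144.50698124] 0.9300000000000365
```

View pics/w3c.png

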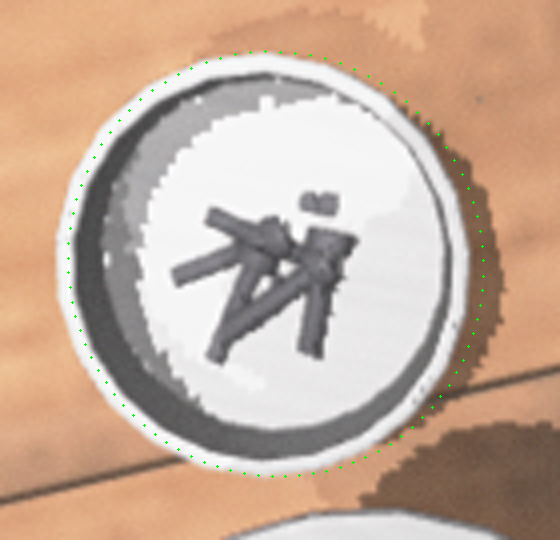

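Refined crop: rim edges at u 204.3–306.8, v 78–183.7. The tin centre is about (434,−146), so the TCP target is about (434.5,−145.5).

{"api": "servo_tool", "payload": {
  "steps": [
    [[-3.1, -0.2, 0], 0],
    [[-3.1, -0.3, 0], 0],
    [[0, 0, -2], 0],
    [[0, 0, -2], 0],
    [[0, 0, -1], 0],
    [[0, 0, 0], 0],
    [[0, 0, 0], 0]
  ]
}}

```text
t: 5.5
tcp_pos: [435.5, -145.6, 112.4]
ee_rot: [[-0.973, 0.23, -0.0], [0.23, 0.973, 0.0], [0.001, 0.0, -1.0]]
force: [0.2, 0.2, -0.6]
grip_width: 22.1
```

{"api": "servo_tool", "payload": {
  "steps": [
    [[0, 0, -1], 0],
    [[0, 0, -0.6], 0],
    [[0, 0, -0.6], 0],
    [[0, 0, -0.5], 0],
    [[0, 0, 0], 0],
    [[0, 0, 0], 0]
  ]
}}

```text
t: 6.1
tcp_pos: [435.3, -146.2, 85.2]
ee_rot: [[-0.973, 0.231, -0.0], [0.231, 0.973, 0.0], [0.0, 0.0, -1.0]]
force: [-0.1, -0.2, -1.1]
grip_width: 22.3
```

{"api": "servo_tool", "payload": {
  "steps": [
    [[0, 0, -0.3], 0],
    [[0, 0, -0.2], 0],
    [[0, 0, -0.1], 0],
    [[0, 0, 0], 0],
    [[0, 0, 0], 0]
  ]
}}

```text
t: 6.6
tcp_pos: [435.4, -146.2, 79.3]
ee_rot: [[-0.973, 0.231, 0.0], [0.231, 0.973, -0.0], [-0.0, -0.0, -1.0]]
force: [0.5, 0.5, -1.2]
grip_width: 22.2
```

{"api": "servo_tool", "payload": {
  "steps": [
    [[0, 0, -0.1], 0],
    [[0, 0, -0.1], 0],
    [[0, 0, 0], 0],
    [[0, 0, 0], 0]
  ]
}}

```text
t: 7.0
tcp_pos: [435.4, -146.1, 77.2]
ee_rot: [[-0.973, 0.231, -0.0], [0.231, 0.973, 0.0], [0.0, 0.0, -1.0]]
force: [-0.7, -0.4, -1.0]
grip_width: 22.3
```

{"api": "servo_tool", "payload": {
  "steps": [
    [[0, 0, -0.1], 0],
    [[0, 0, -0.1], 0],
    [[0, 0, 0], 0],
    [[0, 0, 0], 0]
  ]
}}

```text
t: 7.4
tcp_pos: [435.7, -146.3, 76.9]
ee_rot: [[-0.973, 0.231, 0.0], [0.231, 0.973, -0.0], [-0.0, -0.0, -1.0]]
force: [-9.7, 3.1, 17.0]
grip_width: 22.4
```

{"api": "servo_tool", "payload": {
  "steps": [
    [[0, 0, 0], 0],
    [[0, 0, 0], 0],
    [[0, 0, 0], 0],
    [[0, 0, 0], 0],
    [[0, 0, 0], 0]
  ],
  "grip": 0.2
}}

```text
t: 7.9
tcp_pos: [435.3, -146.1, 75.1]
ee_rot: [[-0.973, 0.231, -0.0], [0.231, 0.973, 0.0], [0.0, 0.0, -1.0]]
force: [-0.4, 0.2, 0.1]
grip_width: 51.2
```

{"api": "servo_tool", "payload": {
  "steps": [
    [[0, 0, 1], 0],
    [[0, 0, 2.5], 0],
    [[0, 0, 4], 0],
    [[1, 0, 3], 0],
    [[4, 0, 0], 0],
    [[4, 0, 0], 0],
    [[0, 0, 0], 0],
    [[0, 0, 0], 0]
  ]
}}

```text
t: 8.7
tcp_pos: [525.5, -146.0, 180.0]
ee_rot: [[-0.973, 0.23, -0.001], [0.23, 0.973, 0.0], [0.002, 0.0, -1.0]]
force: [0.1, 0.7, 0.5]
grip_width: 51.3
```

```bash
python3 - <<'E'
from h import *
c=cap('wrist','w4');a=cap('scene','s4');b=cap('side','d4');s=robot.sense();print(s['t'],s['tcp_pos'],s['grip_width'])
w=cv2.resize(c['image'],(500,375))
x=cv2.resize(a['image'][190:300,240:400],(300,206));y=cv2.resize(b['image'][200:310,205:365],(300,206))
m=np.zeros((412,800,3),np.uint8);m[:375,:500]=w;m[:206,500:]=x;m[206:,500:]=y
cv2.imwrite('pics/m4.png',m[:,:,::-1])
E
```

```text
8.85 [ 524.73007845 -146.22679632  180.70066773] 51.30310326888583
```

View pics/m4.png

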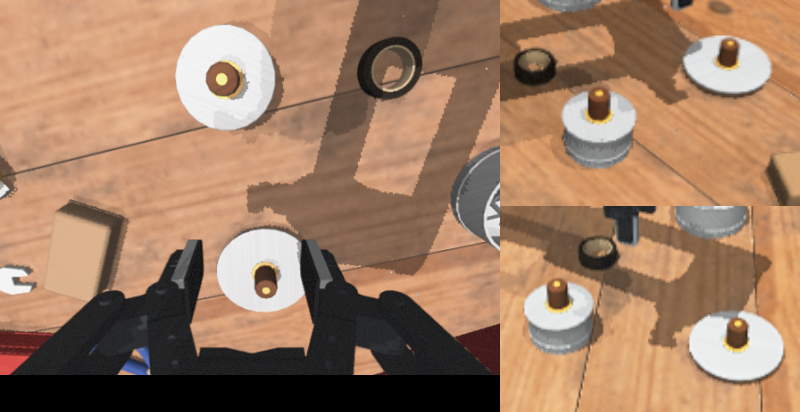

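The small lid sits flat on the small tin, concentric in all three views, and the 17 N contact came at TCP z 77 as expected. The large lid's knob top is at about (266,290) in this mosaic, which is (298,325) in the wrist image.

```bash
python3 - <<'E'
from h import *
c=load('w4')
print(pt(c,298,325,43),px(c,[632,-165,43]),px(c,[632,-165,13]))
g=c['image'][250:400,210:370].astype(int);m=(abs(g[...,0]-g[...,2])<25)&(g.min(2)>130);ys,xs=np.where(m);print(xs.min()+210,xs.max()+210,ys.min()+250,ys.max()+250)
for n,u in(('s4',[(361,227),(362,215)]),('d4',[(331,275),(332,262)])):
    print(n,[px(load(n),[632,-165,z]) for z in(13,43)])
E
```

```text
[ 639.  -158.9   43. ] [289.8 320. ] [289.1 301.1]
243 340 256 348
s4 [array([361.6, 225.8]), array([363.2, 215.6])]
d4 [array([327.9, 275. ]), array([328.9, 264.8])]
```

{"api": "servo_tool", "payload": {
  "steps": [
    [[3.7, -0.4, 0], 0],
    [[3.7, -0.5, -1], 0],
    [[3.7, -0.5, -3], 0],
    [[0, 0, -4], 0],
    [[0, 0, -3.5], 0],
    [[0, 0, -2.2], 0],
    [[0, 0, 0], 0],
    [[0, 0, 0], 0]
  ]
}}

```text
t: 9.65
tcp_pos: [636.1, -160.4, 44.3]
ee_rot: [[-0.973, 0.231, 0.0], [0.231, 0.973, -0.0], [-0.0, -0.0, -1.0]]
force: [0.1, -0.8, 0.4]
grip_width: 51.2
```

{"api": "servo_tool", "payload": {
  "steps": [
    [[0, 0, 0], 0],
    [[0, 0, 0], 0],
    [[0, 0, 0], 0],
    [[0, 0, 0], 0],
    [[0, 0, 0], 0],
    [[0, 0, 0], 0],
    [[0, 0, 0], 0],
    [[0, 0, 0], 0]
  ],
  "grip": -1,
  "force": 60
}}

```text
t: 10.45
tcp_pos: [638.2, -160.8, 46.6]
ee_rot: [[-0.973, 0.231, 0.004], [0.231, 0.973, -0.001], [-0.004, -0.0, -1.0]]
force: [-1.1, 0.4, 7.7]
grip_width: 21.8
```

{"api": "servo_tool", "payload": {
  "steps": [
    [[0, 0, 1], 0],
    [[0, 0, 2], 0],
    [[0, 0, 3], 0],
    [[0, 0, 3], 0],
    [[0, 0, 3], 0],
    [[0, 0, 0], 0],
    [[0, 0, 0], 0]
  ]
}}

```text
t: 11.15
tcp_pos: [637.2, -160.4, 165.2]
ee_rot: [[-0.973, 0.231, 0.003], [0.231, 0.973, -0.001], [-0.003, -0.0, -1.0]]
force: [-0.7, 0.7, -1.9]
grip_width: 22.0
```

{"api": "servo_tool", "payload": {
  "steps": [
    [[0, 3.75, 0], 0],
    [[0, 3.75, 0], 0],
    [[0, 3.75, 0], 0],
    [[0.3, 3.75, 0], 0],
    [[0, 0, 0], 0],
    [[0, 0, 0], 0],
    [[0, 0, 0], 0]
  ]
}}

```text
t: 11.85
tcp_pos: [638.7, -10.8, 162.1]
ee_rot: [[-0.973, 0.231, -0.002], [0.231, 0.973, -0.0], [0.002, -0.001, -1.0]]
force: [0.4, 0.5, -0.8]
grip_width: 21.5
```

```bash
python3 - <<'E'
from h import *
c=cap('wrist','w5');s=robot.sense();p=s['tcp_pos'];print(s['t'],p)
im=c['image'].copy()
for a in np.linspace(0,6.283,80):
    e=np.array([np.cos(a),np.sin(a)])
    for q,r,z in(([605,102],50,50),(p[:2],54,p[2]-46.6+13)):
        u=px(c,[*(q+r*e),z]); cv2.circle(im,tuple(int(round(x)) for x in u),0,(0,255,0),-1)
cv2.imwrite('pics/w5m.png',cv2.resize(im[40:420,150:],(800,741))[:600,:,::-1])
E
```

```text
11.9 [638.9113357  -11.17455618 162.39951087]
```

View pics/w5m.png

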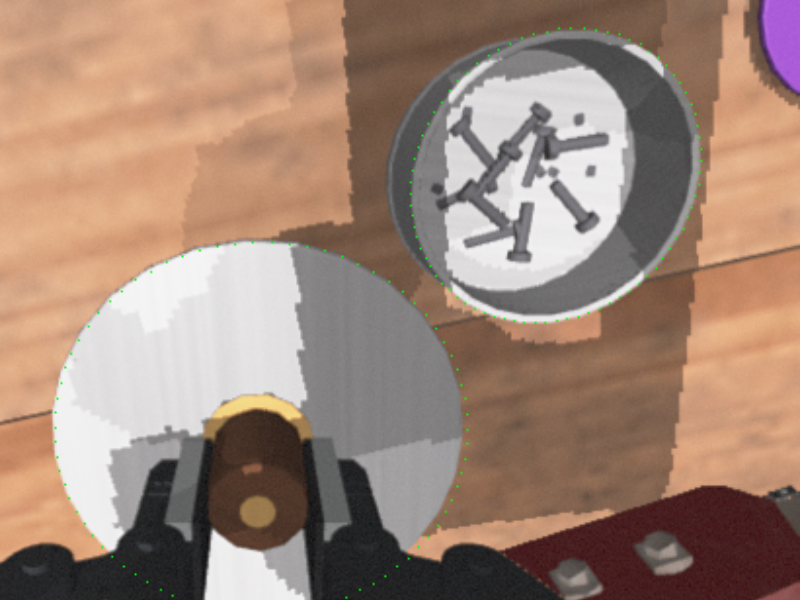

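Both predictions fit: the lid is centred on the TCP within about 1 mm, and the tin rim matches (605,102). Before going in I'll check the saw's clearance.

```bash
python3 - <<'E'
from h import *
c=load('w5');b=load('d4');a=load('s4')
for z in(0,50,100,150):print(z,pt(c,407,324,z),pt(c,507,290,z),'side saw left edge',pt(b,383,215,z),pt(b,410,165,z),'scene',pt(a,301,145,z))
E
```

```text
0 [795.2  79.2   0. ] [779.  177.8   0. ] side saw left edge [777.3  76.4   0. ] [892.  346.9   0. ] scene [809.  223.5   0. ]
50 [753.4  66.5  50. ] [740.  147.7  50. ] side saw left edge [761.7   8.7  50. ] [867.1 257.1  50. ] scene [744.5 157.1  50. ]
100 [711.6  53.8 100. ] [701.  117.6 100. ] side saw left edge [746.1 -59.  100. ] [842.1 167.2 100. ] scene [680.   90.7 100. ]
150 [669.7  41.2 150. ] [662.1  87.6 150. ] side saw left edge [ 730.5 -126.7  150. ] [817.1  77.4 150. ] scene [615.5  24.2 150. ]
```

{"api": "servo_tool", "payload": {
  "steps": [
    [[-1.1, 3.8, 0], 0],
    [[-1.1, 3.8, 0], 0],
    [[-1.1, 3.8, 0], 0],
    [[0, 0, -2], 0],
    [[0, 0, -2], 0],
    [[0, 0, -1], 0],
    [[0, 0, 0], 0],
    [[0, 0, 0], 0]
  ]
}}

```text
t: 12.7
tcp_pos: [606.7, 103.0, 113.6]
ee_rot: [[-0.973, 0.232, 0.0], [0.232, 0.973, -0.0], [-0.0, -0.0, -1.0]]
force: [0.1, 0.5, -0.4]
grip_width: 21.7
```

{"api": "servo_tool", "payload": {
  "steps": [
    [[0, 0, -0.6], 0],
    [[0, 0, -0.6], 0],
    [[0, 0, -0.4], 0],
    [[0, 0, 0], 0],
    [[0, 0, 0], 0]
  ]
}}

```text
t: 13.2
tcp_pos: [606.3, 103.8, 97.2]
ee_rot: [[-0.973, 0.231, -0.0], [0.231, 0.973, -0.0], [0.0, -0.0, -1.0]]
force: [-0.0, -0.2, 0.2]
grip_width: 21.7
```

{"api": "servo_tool", "payload": {
  "steps": [
    [[-0.1, -0.05, -0.3], 0],
    [[0, 0, -0.2], 0],
    [[0, 0, -0.1], 0],
    [[0, 0, 0], 0],
    [[0, 0, 0], 0]
  ]
}}

```text
t: 13.7
tcp_pos: [605.4, 103.3, 91.3]
ee_rot: [[-0.973, 0.231, 0.0], [0.231, 0.973, -0.0], [-0.0, -0.0, -1.0]]
force: [-1.5, -0.1, -1.1]
grip_width: 21.6
```

{"api": "servo_tool", "payload": {
  "steps": [
    [[0, 0, -0.1], 0],
    [[0, 0, -0.1], 0],
    [[0, 0, 0], 0],
    [[0, 0, 0], 0]
  ]
}}

```text
t: 14.1
tcp_pos: [605.4, 103.3, 89.2]
ee_rot: [[-0.973, 0.231, -0.0], [0.231, 0.973, -0.0], [0.0, -0.0, -1.0]]
force: [-0.2, -0.9, -1.8]
grip_width: 21.8
```

{"api": "servo_tool", "payload": {
  "steps": [
    [[0, 0, -0.1], 0],
    [[0, 0, -0.1], 0],
    [[0, 0, 0], 0],
    [[0, 0, 0], 0]
  ]
}}

```text
t: 14.5
tcp_pos: [605.5, 103.3, 87.6]
ee_rot: [[-0.973, 0.231, 0.0], [0.231, 0.973, 0.0], [-0.0, 0.0, -1.0]]
force: [-1.8, 0.3, 2.7]
grip_width: 22.1
```

Contact came at the expected height. One small push, then release and retreat.

{"api": "servo_tool", "payload": {
  "steps": [
    [[0, 0, -0.1], 0],
    [[0, 0, 0], 0],
    [[0, 0, 0], 0]
  ]
}}

```text
t: 14.8
tcp_pos: [605.5, 103.3, 87.5]
ee_rot: [[-0.973, 0.231, 0.0], [0.231, 0.973, -0.0], [-0.0, 0.0, -1.0]]
force: [-6.5, -1.4, 10.7]
grip_width: 21.4
```

{"api": "servo_tool", "payload": {
  "steps": [
    [[0, 0, 0], 0],
    [[0, 0, 0], 0],
    [[0, 0, 0], 0],
    [[0, 0, 0], 0],
    [[0, 0, 0], 0]
  ],
  "grip": 0.2
}}

```text
t: 15.3
tcp_pos: [605.4, 103.3, 86.1]
ee_rot: [[-0.973, 0.231, -0.0], [0.231, 0.973, -0.0], [0.0, -0.0, -1.0]]
force: [0.4, 0.5, -0.1]
grip_width: 51.2
```

{"api": "servo_tool", "payload": {
  "steps": [
    [[0, 0, 1], 0],
    [[0, 0, 2.5], 0],
    [[0, 0, 4], 0],
    [[0, 0, 4], 0],
    [[0, -3, 2], 0],
    [[0, -4, 0], 0],
    [[0, 0, 0], 0],
    [[0, 0, 0], 0]
  ]
}}

```text
t: 16.1
tcp_pos: [605.5, 32.6, 222.0]
ee_rot: [[-0.973, 0.233, 0.001], [0.233, 0.973, 0.0], [-0.001, 0.0, -1.0]]
force: [-0.3, 1.1, -0.4]
grip_width: 51.1
```

```bash
python3 - <<'E'
from h import *
c=cap('wrist','w6');a=cap('scene','s6');b=cap('side','d6');s=robot.sense();print(s['t'],s['tcp_pos'],s['grip_width'])
w=cv2.resize(c['image'],(400,300))
x=cv2.resize(a['image'][140:300,200:413],(400,300));y=cv2.resize(b['image'][150:310,200:413],(400,300))
m=np.zeros((600,800,3),np.uint8);m[:300,:400]=x;m[:300,400:]=y;m[300:,:400]=w
cv2.imwrite('pics/m6.png',m[:,:,::-1])
E
```

```text
16.25 [605.12973353  34.23600559 221.01422266] 51.06416045780644
```

View pics/m6.png

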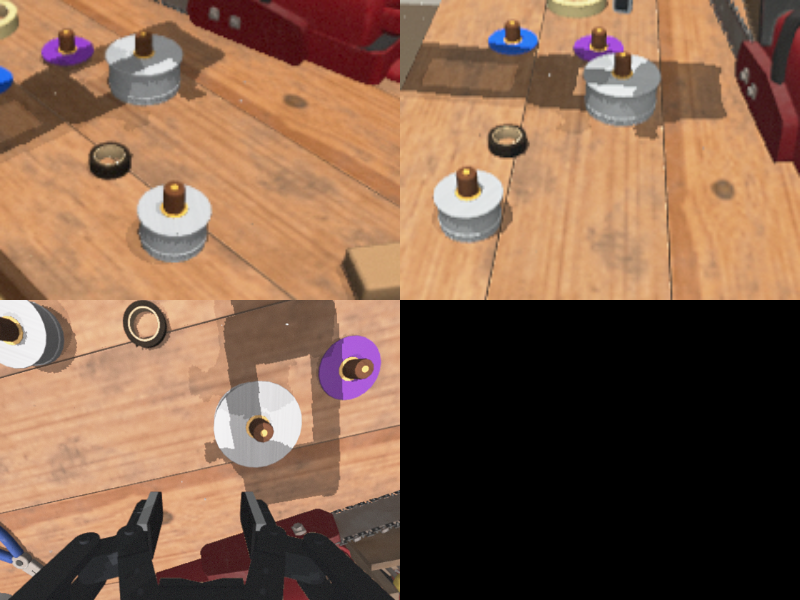

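Both lids sit flat and centred on their tins (scene crop (144,60) and (174,215)). The tins haven't moved, and the gripper is clear.

```bash
python3 -c "
from h import *
print(robot.finish_job())"
```

```text
the job is handed in; nothing more can be done
None
```

Both lids are on their tins, and I handed the job in at about 16 s of the 61 s allowed. I lifted each lid by its knob: the silver small lid went on the small tin and the large lid on the large one.

- **Seating:** each lid met its rim at the expected height (tool at about 77 mm for the small lid, 87.6 mm for the large one). The contact readings were 17 N and 11 N, well under the limits.
- **Final pictures:** the scene, side and wrist views, checked by eye, show both lids flat and centred. The tins are where they stood, the blue and purple look-alikes were not touched, and the gripper is clear.
- **Disagreements:** the scene and side cameras differed from the wrist camera by 4–6 mm on three objects: both lids and the small tin. I relied on the close-up wrist views for those. The gripper read 22 mm on the 24 mm knobs, but both grips held.

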